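# Click the selector to its sixth step and press start

### The arm

A 7-joint arm with a two-finger parallel gripper is mounted at the origin on the work surface. World frame = base frame: x ahead of the robot, y to its left, z up, the work surface at z = 0. Lengths are in m, angles in rad, forces in N, time in s.
With the tool pointing down it reaches from about 0.35 to 0.9 m from the base axis. Payload 8.1 kg.
Tool frame: the origin (TCP) lies midway between the tips of the shut fingers; the grasp point (between the pads) lies 19 mm behind it; z points along the fingers, y is the line along which they close (so a half turn about z gives the same grasp; the last joint's range is limited). The gripper opens to 85 mm and grips with 20 to 120 N. Pads are 22 mm wide; open, the fingers measure 114 mm over their backs; the gripper's body (76 mm by 85 mm) begins 54 mm behind the grasp point. The pads swing forward as they close: fully open they stand 13 mm farther back than shut.
Start: joints at [1.225, 0.434, 0.025, 1.573, -0.012, 1.134, -0.075], TCP at [0.15, -0.607, 0.231] pointing down, gripper open.
Joint ranges: [-2.62, 2.62], [-0.44, 2.09], [-1.27, 1.32], [0.08, 2.57], [-1.32, 4.46], [0.12, 2], [-2.74, 2.74]. Speed limits (rad/s): [2.22, 2.22, 3.01, 3.01, 3.14, 3.14, 3.14].

### API

Orientations are given as a unit quaternion [w, x, y, z].
In Python, from cell import ctrl, grab_frame, get_calibration, ticket, spotter gives the robot as it stands.
- The arm moves only by the tool servo_tool, never from a script. Its arguments are lists of equal length, an entry for each row: "translation": the shift along the tool's x, y, z each as a share of 0.3 m, from -1 to 1, a list of three; "twist": the turn, a rotation vector about the tool's x, y, z each as a share of pi/4 rad, from -1 to 1, a list of three; "claw": the gripper's target within -1 to 1 (fully open at 1, half-way at 0, shut at -1). A call has 1 to 8 rows; each row is the pose to reach, as a shift and turn from the pose commanded when the call began, along the tool's axes at that moment; what a row does not reach only later rows make up. A row lasts 1/8 s, in which the tool goes at most 62.5 mm and 10.7 degrees, less where a joint would pass 70% of its speed; a pose out of reach is approached as far as the arm can. A call with a number of a shift or a turn outside -1 to 1 is refused whole. A call with a gripper value outside its range is refused whole. The fingers move at their own pace and stop on an object; "force" is the grip in N (left out, the last holds). Time passes only in rows, so rows that repeat a pose let the fingers close. It gives the time, the measured TCP pose, the force, the opening and the grip force at its end, in the units of the state.
- ctrl.state(): the state, without advancing time (a new reading comes with each control period).
- grab_frame(name): name is "side" or "top" or "wrist"; returns the picture (400x640x3 uint8, blue, green, red); there is no depth.
- get_calibration(name): a dict with "vfov" (degrees; the focal length in pixels is half the picture's height over the tangent of half this angle, whatever the lens; pixels are square), "cx", "cy" (the principal point, pixels), "R" (3x3) and "t" (3): a world point X has camera coordinates R X + t. Camera axes: x right, y down, z forward; pixel columns grow to the right and rows downward; lengths in m; the calibration is good to about 2 mm. A picture is of the moment at which its call begins: read the wrist's pose just before it. get_calibration takes no time and is no camera call; for the wrist camera it gives the pose at the moment of the call.
- ticket.hand_in(): hands the job in; it is judged then, once.
Trained networks look in the newest picture that a camera, given by its name, has taken for a name from the list of things; names that differ only in an ending like _2 or _b are one class to them, and where a whole thing is asked for, a point or a joint stands for the part that bears it (a point fixed in the world has none). Each returns a list of dicts, best first, with "p" (0 to 1); they miss things now and then, are a little off and sometimes report something else, mostly with a low value. They report only what shows in the picture. A call takes as long as a camera call.
- spotter.regions_of(name, camera): "mask" (400x640 bool, what is visible of it) and "extent" ([left, top, width, height] in pixels, round what is visible of it).
- spotter.tip_of(name, camera): "point" ([column, row] in pixels: a listed point, or the origin of a listed thing).
The state is a dict: "time_s": time; "joint_pos": joint angles; "joint_velocities": joint speeds; "tau": joint torques, N m; "position": TCP position; "tcp_rot": TCP orientation; "wrist_force": force on the tool from outside, world axes, zero at the start; "wrist_torque": the same for the moment, N m; "width": finger opening in m; "gripper_force": force on a finger pad.
Only numpy, scipy, OpenCV 4.12 (cv2) and the standard library are available. Lean on these libraries where they do the work, as an engineer would, in place of code of your own. Each camera call takes 0.05 s, during which the arm holds its last target. There are 200 camera calls.

### The job

Switch on the training board's supply: with a fingertip gently push the handle of the large selector round, click by click, until it rests at the sixth bar clockwise from the off dot (six clicks up from off), and only then press the slim start button fully down and let it go. Push and press lightly, without pinching the handle, and leave the smaller selector, the mushroom stop button and the loose things alone.

Things in the scene. Friction and masses are not known exactly. Their poses are not given: they have to be found in the camera images.
- dial_axis (a point): Fixed point on the turning axis of the large selector, at the top face of its case, 62 mm above the work surface. z up; x and y turn with the case. A 98 mm round plate on the face has nine marks at 44.5 mm radius, 30 degrees apart: a round dot (off) at +120 degrees from x towards y, then eight bars going clockwise from above, the last at -120 degrees.
- switchbox: Case of the large selector: grey box 110 x 110 mm, 50 mm tall, fixed on the 12 mm thick plywood board. Origin at the centre of its underside, z up; x is the side away from the robot.
- dial_tip (a point): Top of the pointing end of the black handle, 41 mm from the axis, 33 mm above the face. The handle is an upright bar 12 mm thick, from 21 mm behind the axis to 41 mm in front, flat sides 9 to 33 mm above the face; below it a round hub, radius 22 mm, 11 mm tall. White line on top of the pointing half. Frame x runs along the handle from axis to pointing end.
- dial (a joint): Angle of the large selector, rad: 0 at the dot (end stop), growing clockwise seen from above to 4.19 at the last bar (end stop). It clicks into detents every 0.524 rad (30 degrees), one per mark, and is drawn into the nearest; the sixth bar is 3.14. A click takes about 0.1 N m (3 N at 33 mm). At the start it rests at the dot or at one of the first three bars.
- start_top (a point): Centre of the top of the slim start button: a black cylinder 26 mm wide in a 38 mm steel collar 8 mm tall; its top stands 10 mm above the collar and 63 mm over the board's surface (75 mm above the work surface). It is on a grey box 130 x 80 mm, 45 mm tall, 66 mm (centre to centre) from the stop button.
- start (a joint): Travel of the start button, m: 0 up, 0.006 fully down. Spring: 1.5 N to begin, 5 N fully down; it springs back.
- stop_top (a point): Centre of the top of the wide mushroom stop button on the same box, 40 mm wide, its top 88 mm above the work surface. Not to be pressed.
- stop (a joint): Travel of the stop button, m: 0 up, 0.006 down. Same spring.
- small_top (a point): Top centre of the smaller selector's handle (bar 36 mm long, 9 mm thick) on its own grey box 90 x 90 mm; 87 mm above the work surface. Not to be turned.
- small (a joint): Angle of the smaller selector, rad (clockwise from above). Not to be turned.
- gland: small brass cable gland, 26 mm wide and 28 mm tall, standing on the board; origin at its foot. Leave it alone.
- fuse: small white ceramic fuse, 22 mm wide and 42 mm tall, standing on the board; origin at its foot. Leave it alone.
- tape: black roll of tape, 64 mm wide, 19 mm tall, lying on the board; origin at its foot. Leave it alone.
- junction: open white junction box, 75 x 75 x 38 mm, on the board; origin at its foot. Leave it alone.
- driver: screwdriver lying near the left edge of the board; origin on its underside. Leave it alone.
- clipbar: white strip of cable clips, 70 x 20 x 20 mm, near the left front of the board; origin at its foot. Leave it alone.
- spraycan: aluminium can, 44 mm wide, 110 mm tall, standing behind the board; origin at its foot. Leave it alone.

How it is judged:
By the outcome, as a careful person would: the job done as asked, in the order asked, and still so for the second after the job is handed in, with the robot touching nothing.
It also fails if it takes over 67 s, if anything falls off the work surface, if the arm or the gripper's body presses on something with over 40 N, if the wrist force passes 120 N, or if a joint passes its speed limit or range.

## Working session

There is one attempt and no reset: what is moved stays moved. The work goes in short steps, Python scripts to look and compute and a tool call to move; the robot and the scene stay as the last step left them, time stands still between calls to the robot, and variables do not carry over. Pictures are saved under pics/ and viewed, at most 10 in all, crops included, and the job is handed in when it is done.

Besides the shell and the picture viewer there is one more tool, called by a JSON object that holds its "method" and its "body", one argument or row to a line. servo_tool: Moves the arm, as the interface text tells. Its arguments: {"type":"object","properties":{"translation":{"type":"array"},"twist":{"type":"array"},"claw":{"type":"array"},"force":{"type":"number"}},"required":["translation","twist","claw"]}

```bash
mkdir -p pics; cat > h.py <<'E'
import numpy as np, cv2
from cell import ctrl, grab_frame, get_calibration, ticket, spotter
def cal(n):
    c=get_calibration(n); f=200/np.tan(np.radians(c['vfov'])/2); return f,c['cx'],c['cy'],np.array(c['R']),np.array(c['t'])
def ray(n,p,c=None):
    f,cx,cy,R,t=c or cal(n); d=R.T@np.array([(p[0]-cx)/f,(p[1]-cy)/f,1]); return -R.T@t,d/np.linalg.norm(d)
def atz(n,p,z,c=None):
    o,d=ray(n,p,c); return o+d*(z-o[2])/d[2]
def tri(rs):
    A=sum(np.eye(3)-np.outer(d,d) for o,d in rs); b=sum((np.eye(3)-np.outer(d,d))@o for o,d in rs); return np.linalg.solve(A,b)
def proj(n,X,c=None):
    f,cx,cy,R,t=c or cal(n); q=R@np.array(X)+t; return q[:2]/q[2]*f+[cx,cy]
E
python3 - <<'E'
from h import *
np.set_printoptions(precision=4,suppress=True)
for n in('top','side'):
    cv2.imwrite(f'pics/{n}0.png',grab_frame(n))
Z=dict(dial_axis=.062,dial_tip=.095,start_top=.075,stop_top=.088,small_top=.087,spraycan=0)
for k,z in Z.items():
    r=[]
    for n in('top','side'):
        o=spotter.tip_of(k,n)
        if o: r.append(ray(n,o[0]['point'])); print(k,n,[(np.round(q['point'],1),round(q['p'],2)) for q in o[:2]],atz(n,o[0]['point'],z))
    if len(r)==2: print('   tri',tri(r))
s=ctrl.state();print(s['time_s'],s['position'],s['tcp_rot'],s['width'])
E
```

```text
dial_axis top [(array([465. , 244.7]), 0.63)] [ 0.503  -0.2104  0.062 ]
dial_axis side [(array([420.5, 133.8]), 0.74)] [ 0.4938 -0.212   0.062 ]
   tri [ 0.4991 -0.2139  0.0574]
dial_tip top [(array([451.7, 249.8]), 0.58)] [ 0.4908 -0.1682  0.095 ]
dial_tip side [(array([416.4, 137.8]), 0.73)] [ 0.4837 -0.1598  0.095 ]
   tri [ 0.4896 -0.1723  0.0811]
start_top top [(array([288.6, 258.4]), 0.63), (array([244.3, 228.4]), 0.42)] [0.4718 0.2356 0.075 ]
start_top side [(array([334. , 238.7]), 0.65), (array([279.5, 274.6]), 0.56)] [0.4856 0.2314 0.075 ]
   tri [0.4763 0.2368 0.0899]
stop_top top [(array([277.3, 229.8]), 0.73)] [0.5434 0.2626 0.088 ]
stop_top side [(array([306. , 232.7]), 0.49)] [0.5448 0.2636 0.088 ]
   tri [0.5441 0.2631 0.0878]
small_top top [(array([463.9, 244.8]), 0.69), (array([379.1, 236.7]), 0.4)] [ 0.5029 -0.2007  0.087 ]
small_top side [(array([304.1, 357.9]), 0.49), (array([369.5, 172.9]), 0.48)] [0.3675 0.5028 0.087 ]
   tri [ 0.4663  0.1061 -0.0883]
spraycan side [(array([291.3, 164.4]), 0.88)] [0.7593 0.057  0.    ]
0.7 [ 0.1503 -0.6067  0.2313] [0.     0.9926 0.1211 0.    ] 0.0854889028522293
```

View pics/top0.png

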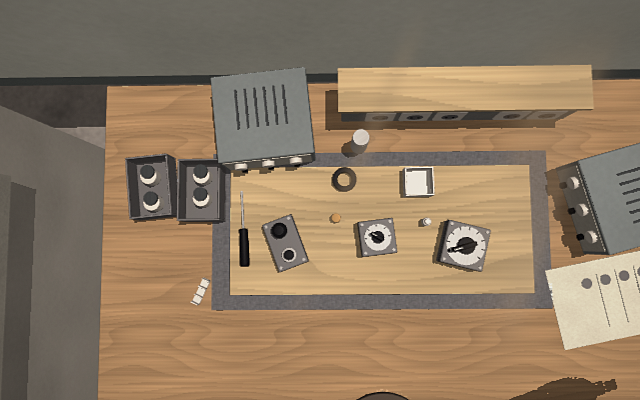

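View pics/side0.png

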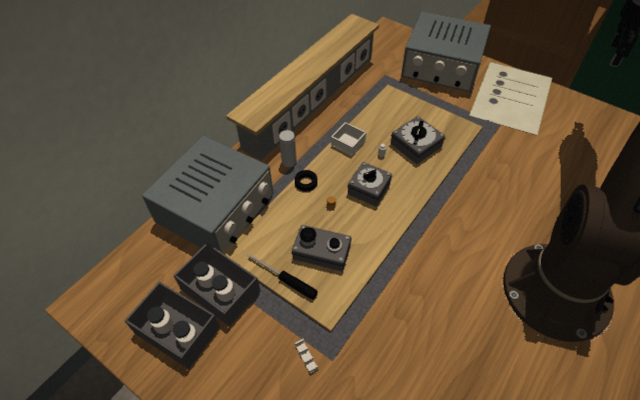

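{"method": "servo_tool", "body": {
  "translation": [
    [0.15, -0.13, -0.03],
    [0.3, -0.27, -0.06],
    [0.45, -0.4, -0.1],
    [0.6, -0.53, -0.12],
    [0.75, -0.66, -0.16],
    [0.9, -0.8, -0.2],
    [1, -0.9, -0.22]
  ],
  "twist": [
    [0, 0, 0],
    [0, 0, 0],
    [0, 0, 0],
    [0, 0, 0],
    [0, 0, 0],
    [0, 0, 0],
    [0, 0, 0]
  ],
  "claw": [-1, -1, -1, -1, -1, -1, -1],
  "force": 20
}}

```text
time_s: 1.58
position: [0.3782, -0.27, 0.2983]
tcp_rot: [0.0, 0.992, 0.122, 0.001]
wrist_force: [0.0, -0.5, -0.2]
width: 0.0002
gripper_force: 0.0
```

{"method": "servo_tool", "body": {
  "translation": [
    [0, 0, 0],
    [0, 0, 0]
  ],
  "twist": [
    [0, 0, 0],
    [0, 0, 0]
  ],
  "claw": [-1, -1]
}}

```text
time_s: 1.82
position: [0.3762, -0.273, 0.2973]
tcp_rot: [0.0, 0.993, 0.121, -0.0]
wrist_force: [-0.7, -0.6, 0.1]
width: 0.0
gripper_force: 0.0
```

```bash
python3 - <<'E'
from h import *
np.set_printoptions(precision=4,suppress=True)
s=ctrl.state();print(s['time_s'],s['position'],s['tcp_rot'],s['width'])
n='wrist';c=cal(n);cv2.imwrite('pics/w0.png',grab_frame(n))
o,d=ray(n,(320,200),c);print('cam',o,d,c[0], 'dial px',proj(n,[.5,-.212,.062],c))
for k,z in dict(dial_axis=.062,dial_tip=.095).items():
    for q in spotter.tip_of(k,n)[:2]: print(k,q['point'],q['p'],atz(n,q['point'],z,c))
E
```

```text
1.825 [ 0.3762 -0.273   0.2973] [ 0.0002  0.9927  0.121  -0.0001] 3.261217109803238e-05
cam [ 0.4496 -0.2564  0.4384] [-0.2787 -0.0676 -0.958 ] 326.52850015634976 dial px [291.0266  42.0776]
dial_axis [292.6, 40.1] 0.92 [ 0.5022 -0.2132  0.062 ]
dial_axis [295.9, 48.8] 0.35 [ 0.495  -0.2184  0.062 ]
dial_tip [245.0, 39.9] 0.69 [ 0.4868 -0.173   0.095 ]
dial_tip [294.9, 49.1] 0.63 [ 0.4905 -0.2208  0.095 ]
```

```bash
python3 - <<'E'
import cv2
i=cv2.imread('pics/w0.png')[0:140,190:400]
cv2.imwrite('pics/w0c.png',cv2.resize(i,None,fx=3.5,fy=3.5,interpolation=cv2.INTER_CUBIC))
E
```

```text
(no output)
```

View pics/w0c.png

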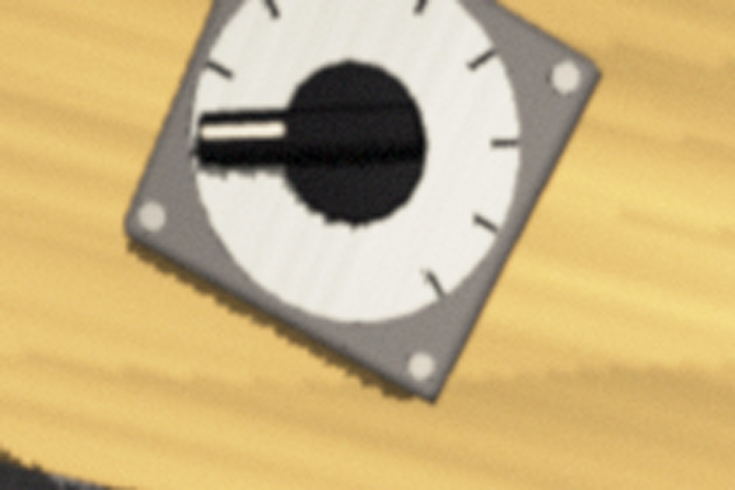

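The wrist view shows the handle pointing left (tip at crop 205,130). Bars 1, 2, 4, 5, 6, 7 and 8 are visible, with bar 6 at (505,143) directly opposite. So the handle rests at the dot.

```bash
python3 - <<'E'
from h import *
from scipy.optimize import least_squares
np.set_printoptions(precision=4,suppress=True)
c=cal('wrist')
M={1:(217,70),2:(271,8),4:(420,5),5:(481,58),6:(505,143),7:(485,222),8:(433,285)}
P={k:atz('wrist',(190+u/3.5,v/3.5),.063,c)[:2] for k,(u,v) in M.items()}
f=lambda x:np.concatenate([x[:2]+.0445*np.array([np.cos(a:=x[2]+np.radians(120-30*k)),np.sin(a)])-p for k,p in P.items()])
r=least_squares(f,[.5,-.212,-.1]);print(r.x,np.degrees(r.x[2]),np.abs(r.fun).max())
a=atz('wrist',(190+203/3.5,130/3.5),.095,c)[:2]-r.x[:2];b=atz('wrist',(190+285/3.5,129/3.5),.095,c)[:2]-r.x[:2]
print(a,b,np.degrees(np.arctan2(*(a-b)[::-1])),np.degrees(np.arctan2(*a[::-1])))
print(ctrl.state()['joint_pos'])
E
```

```text
[ 0.4988 -0.2131 -0.2427] -13.905150597347733 0.0016156433539583626
[-0.0092  0.037 ] [-0.0037  0.0155] 104.49268496828091 104.0120562481681
[ 0.6885  0.1316 -0.1963  1.8292  0.028   1.1839 -0.8471]
```

{"method": "servo_tool", "body": {
  "translation": [
    [0.17, -0.1, 0.16],
    [0.34, -0.2, 0.32],
    [0.34, -0.2, 0.32],
    [0.34, -0.2, 0.32],
    [0.34, -0.2, 0.32]
  ],
  "twist": [
    [0, 0, -0.22],
    [0, 0, -0.44],
    [0, 0, -0.66],
    [0, 0, -0.85],
    [0, 0, -1]
  ],
  "claw": [-1, -1, -1, -1, -1]
}}

```text
time_s: 2.6
position: [0.4607, -0.1905, 0.2006]
tcp_rot: [-0.001, 0.87, 0.493, -0.0]
wrist_force: [-0.1, -0.3, -0.4]
width: -0.0002
gripper_force: 0.0
```

{"method": "servo_tool", "body": {
  "translation": [
    [0, 0, 0.07],
    [0, 0, 0.14],
    [0, 0, 0.2],
    [0, 0, 0.2],
    [0, 0, 0.2],
    [0, 0, 0.2],
    [0, 0, 0.2]
  ],
  "twist": [
    [0, 0, -0.22],
    [0, 0, -0.44],
    [0, 0, -0.66],
    [0, 0, -0.85],
    [0, 0, -1],
    [0, 0, -1],
    [0, 0, -1]
  ],
  "claw": [-1, -1, -1, -1, -1, -1, -1]
}}

```text
time_s: 3.48
position: [0.4609, -0.1903, 0.1412]
tcp_rot: [-0.0, 0.618, 0.786, -0.0]
wrist_force: [-0.2, 0.3, -0.6]
width: -0.0002
gripper_force: 0.0
```

```bash
cat >> h.py <<'E'
from scipy.spatial.transform import Rotation
AX=np.array([.4988,-.2131])
def where():
    s=ctrl.state();q=s['tcp_rot'];R=Rotation.from_quat([*q[1:],q[0]]).as_matrix()
    d=np.array(s['position'])[:2]-AX;x=R[:2,0]
    print('t',s['time_s'],'pos',np.round(s['position'],4),'yaw',np.degrees(np.arctan2(x[1],x[0])).round(1),'axis-rel tool xy mm',(1000*R[:2,:2].T@d).round(1),'F',np.round(s['wrist_force'],1),'tilt',np.round(R[:,2],3))
E
python3 - <<'E'
from h import *
where();print(ctrl.state()['joint_pos'])
cv2.imwrite('pics/w1.png',grab_frame('wrist'))
n='wrist';c=cal(n)
print(proj(n,ctrl.state()['position'],c))
for k,z in dict(dial_axis=.062,dial_tip=.095).items():
    for q in spotter.tip_of(k,n)[:2]: print(k,q['point'],q['p'],atz(n,q['point'],z,c))
E
```

```text
t 3.475 pos [ 0.4609 -0.1903  0.1412] yaw 103.7 axis-rel tool xy mm [ 31.1 -31.4] F [-0.2  0.3 -0.6] tilt [-0.  0. -1.]
[ 0.70418816  0.39163603 -0.54072776  1.95273497  0.26097242  0.86583154
  0.26504435]
[322.27067054 264.62801131]
dial_axis [368.1, 248.2] 0.66 [ 0.50087355 -0.20948448  0.062     ]
dial_tip [373.8, 211.9] 0.95 [ 0.48875952 -0.1718873   0.095     ]
```

View pics/w1.png

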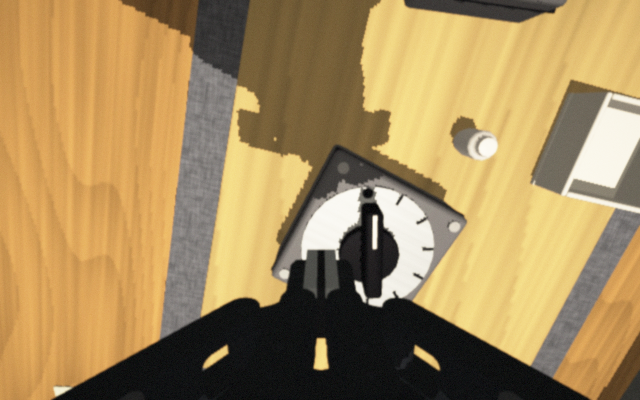

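The fingertip (pixel 322,262) is on the counter-clockwise side of the handle (tip 374,210). The dot is just beyond the handle's end at (368,193), so the dial is at off.

{"method": "servo_tool", "body": {
  "translation": [
    [0, 0, 0.1],
    [0, 0, 0.2],
    [0, 0, 0.2],
    [0, 0.017, 0.2],
    [0, 0.033, 0.2],
    [0, 0.033, 0.2]
  ],
  "twist": [
    [0, 0, 0],
    [0, 0, 0],
    [0, 0, 0],
    [0, 0, 0],
    [0, 0, 0],
    [0, 0, 0]
  ],
  "claw": [-1, -1, -1, -1, -1, -1]
}}

```text
time_s: 4.38
position: [0.4719, -0.1873, 0.0822]
tcp_rot: [0.001, 0.616, 0.788, 0.0]
wrist_force: [0.0, 0.6, -0.2]
width: -0.0002
gripper_force: 0.0
```

{"method": "servo_tool", "body": {
  "translation": [
    [0, 0.003, 0],
    [0, 0.006, 0],
    [0, 0.01, 0],
    [0, 0.01, 0]
  ],
  "twist": [
    [0, 0, 0],
    [0, 0, 0],
    [0, 0, 0],
    [0, 0, 0]
  ],
  "claw": [-1, -1, -1, -1]
}}

```text
time_s: 4.88
position: [0.4738, -0.1866, 0.0813]
tcp_rot: [0.0, 0.616, 0.788, 0.0]
wrist_force: [-0.6, 0.9, -0.3]
width: -0.0
gripper_force: 0.0
```

```bash
python3 - <<'E'
from h import *
where()
cv2.imwrite('pics/w2.png',grab_frame('wrist')[130:330,220:480])
E
```

```text
t 4.875 pos [ 0.4738 -0.1866  0.0813] yaw 103.9 axis-rel tool xy mm [ 31.7 -18. ] F [-0.6  0.9 -0.3] tilt [ 0. -0. -1.]
```

View pics/w2.png

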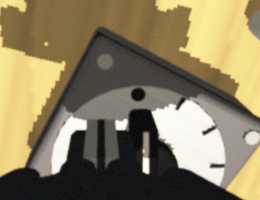

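The finger hasn't touched yet: there is a small gap to the handle in the crop at x≈122–130. Next I'll push one click slowly.

{"method": "servo_tool", "body": {
  "translation": [
    [0, 0.01, 0],
    [0.0037, 0.0195, 0],
    [0.0065, 0.029, 0],
    [0.0084, 0.039, 0],
    [0.0095, 0.049, 0],
    [0.0097, 0.059, 0],
    [0.009, 0.07, 0],
    [0.009, 0.07, 0]
  ],
  "twist": [
    [0, 0, 0],
    [0, 0, 0.111],
    [0, 0, 0.222],
    [0, 0, 0.333],
    [0, 0, 0.444],
    [0, 0, 0.556],
    [0, 0, 0.667],
    [0, 0, 0.667]
  ],
  "claw": [-1, -1, -1, -1, -1, -1, -1, -1]
}}

```text
time_s: 5.92
position: [0.4931, -0.1785, 0.0811]
tcp_rot: [-0.0, 0.799, 0.601, -0.0]
wrist_force: [-2.3, 2.1, 0.4]
width: -0.0001
gripper_force: 1.2
```

```bash
python3 - <<'E'
from h import *
where()
i=grab_frame('wrist');c=cal('wrist')
for q in spotter.tip_of('dial_tip','wrist')[:2]: 
    a=atz('wrist',q['point'],.095,c)[:2]-AX;print(q['p'],np.degrees(np.arctan2(a[1],a[0])),np.linalg.norm(a))
cv2.imwrite('pics/w3.png',cv2.resize(i[110:330,200:500],None,fx=2,fy=2))
E
```

```text
t 5.925 pos [ 0.4931 -0.1785  0.0811] yaw 73.9 axis-rel tool xy mm [ 31.7 -15. ] F [-2.3  2.1  0.4] tilt [-0.001  0.    -1.   ]
0.72 65.62699084440943 0.04201640003770575
```

View pics/w3.png

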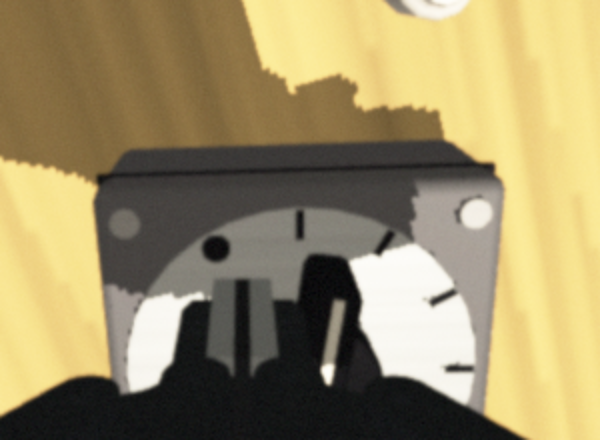

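The dot and bar 1 show left of the handle, which is about 8° past bar 1 and held there by the finger with about 3 N. I'll continue the same arc.

{"method": "servo_tool", "body": {
  "translation": [
    [0.004, 0.0095, 0],
    [0.007, 0.019, 0],
    [0.009, 0.029, 0],
    [0.0107, 0.0395, 0],
    [0.011, 0.05, 0],
    [0.0107, 0.06, 0],
    [0.0107, 0.06, 0]
  ],
  "twist": [
    [0, 0, 0.111],
    [0, 0, 0.222],
    [0, 0, 0.333],
    [0, 0, 0.444],
    [0, 0, 0.556],
    [0, 0, 0.667],
    [0, 0, 0.667]
  ],
  "claw": [-1, -1, -1, -1, -1, -1, -1]
}}

```text
time_s: 6.9
position: [0.5122, -0.1811, 0.0814]
tcp_rot: [0.0, 0.927, 0.374, 0.0]
wrist_force: [0.1, 0.2, -0.5]
width: 0.0005
gripper_force: 0.0
```

{"method": "servo_tool", "body": {
  "translation": [
    [0.004, 0.0095, 0],
    [0.007, 0.019, 0],
    [0.009, 0.029, 0],
    [0.0107, 0.0395, 0],
    [0.011, 0.05, 0],
    [0.0107, 0.06, 0],
    [0.0107, 0.06, 0]
  ],
  "twist": [
    [0, 0, 0.111],
    [0, 0, 0.222],
    [0, 0, 0.333],
    [0, 0, 0.444],
    [0, 0, 0.556],
    [0, 0, 0.667],
    [0, 0, 0.667]
  ],
  "claw": [-1, -1, -1, -1, -1, -1, -1]
}}

```text
time_s: 7.78
position: [0.5268, -0.192, 0.0814]
tcp_rot: [0.0, 0.993, 0.122, 0.0]
wrist_force: [-0.5, 0.1, 0.1]
width: 0.0
gripper_force: 0.0
```

```bash
cat >> h.py <<'E'
def look(f=None):
    where()
    for n in('wrist','side','top'):
        i=grab_frame(n);c=cal(n)
        if f and n=='wrist': cv2.imwrite(f,cv2.resize(i[110:330,200:500],None,fx=2,fy=2))
        for q in spotter.tip_of('dial_tip',n)[:2]:
            a=atz(n,q['point'],.095,c)[:2]-AX;r=np.linalg.norm(a)
            print(n,round(q['p'],2),'dial deg',round((106.1-np.degrees(np.arctan2(a[1],a[0])))%360,1),'r',r.round(4))
    print(ctrl.state()['joint_pos'])
E
python3 -c "from h import *; look('pics/w4.png')"
```

```text
t 7.775 pos [ 0.5268 -0.192   0.0814] yaw 14.0 axis-rel tool xy mm [ 32.2 -13.7] F [-0.5  0.1  0.1] tilt [ 0.001 -0.001 -1.   ]
wrist 0.92 dial deg 116.7 r 0.0424
side 0.6 dial deg 121.8 r 0.0378
[ 0.30922629  0.5027719  -0.07610533  1.89077826  0.05378768  0.74983197
 -1.12454515]
```

{"method": "servo_tool", "body": {
  "translation": [
    [0.004, 0.0095, 0],
    [0.007, 0.019, 0],
    [0.009, 0.029, 0],
    [0.0107, 0.0395, 0],
    [0.011, 0.05, 0],
    [0.0107, 0.06, 0],
    [0.0107, 0.06, 0]
  ],
  "twist": [
    [0, 0, 0.111],
    [0, 0, 0.222],
    [0, 0, 0.333],
    [0, 0, 0.444],
    [0, 0, 0.556],
    [0, 0, 0.667],
    [0, 0, 0.667]
  ],
  "claw": [-1, -1, -1, -1, -1, -1, -1]
}}

```text
time_s: 8.95
position: [0.5338, -0.2085, 0.0813]
tcp_rot: [0.0, 0.99, -0.14, 0.0]
wrist_force: [-0.6, -0.2, 0.2]
width: -0.0002
gripper_force: 0.0
```

{"method": "servo_tool", "body": {
  "translation": [
    [0.004, 0.0095, 0],
    [0.007, 0.019, 0],
    [0.009, 0.029, 0],
    [0.009, 0.029, 0]
  ],
  "twist": [
    [0, 0, 0.111],
    [0, 0, 0.222],
    [0, 0, 0.333],
    [0, 0, 0.333]
  ],
  "claw": [-1, -1, -1, -1]
}}

```text
time_s: 9.45
position: [0.5347, -0.2155, 0.0813]
tcp_rot: [-0.001, 0.964, -0.267, 0.0]
wrist_force: [1.2, 4.9, 0.6]
width: 0.0004
gripper_force: 2.4
```

```bash
python3 -c "from h import *; look('pics/w5.png')"
```

```text
t 9.45 pos [ 0.5347 -0.2155  0.0813] yaw -31.0 axis-rel tool xy mm [ 32.  -16.4] F [1.2 4.9 0.6] tilt [ 0.001  0.002 -1.   ]
wrist 0.94 dial deg 146.7 r 0.0429
side 0.77 dial deg 135.4 r 0.0399
top 0.55 dial deg 149.2 r 0.0409
[ 0.19460233  0.52219617  0.13605714  1.86364585 -0.10102041  0.76225271
 -1.72391217]
```

{"method": "servo_tool", "body": {
  "translation": [
    [0.002, 0.005, 0],
    [0.004, 0.0095, 0],
    [0.004, 0.0095, 0]
  ],
  "twist": [
    [0, 0, 0.055],
    [0, 0, 0.111],
    [0, 0, 0.111]
  ],
  "claw": [-1, -1, -1]
}}

```text
time_s: 10.12
position: [0.5336, -0.2202, 0.0813]
tcp_rot: [-0.0, 0.951, -0.309, -0.0]
wrist_force: [0.6, 1.5, 0.2]
width: 0.0001
gripper_force: 0.7
```

```bash
python3 -c "from h import *; look('pics/w6.png')"
```

```text
t 10.125 pos [ 0.5336 -0.2202  0.0813] yaw -36.0 axis-rel tool xy mm [ 32.3 -14.7] F [0.6 1.5 0.2] tilt [-0.  0. -1.]
wrist 0.57 dial deg 157.3 r 0.0416
side 0.64 dial deg 22.5 r 0.2395
side 0.53 dial deg 148.4 r 0.0387
top 0.82 dial deg 157.4 r 0.0445
[ 0.18362888  0.5242865   0.16295938  1.86329335 -0.11739964  0.76321979
 -1.79105377]
```

View pics/w6.png

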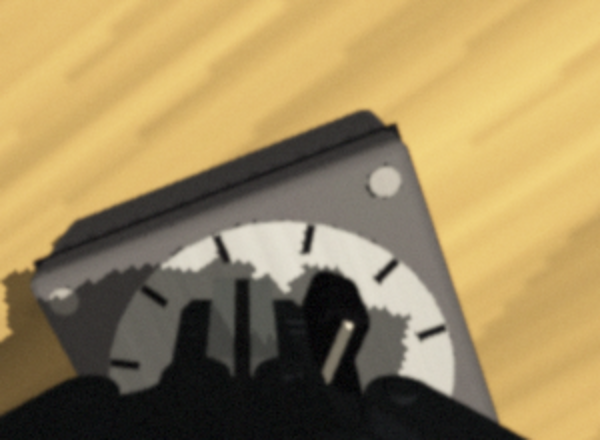

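{"method": "servo_tool", "body": {
  "translation": [
    [0.002, 0.005, 0],
    [0.004, 0.0095, 0],
    [0.0055, 0.014, 0],
    [0.007, 0.019, 0],
    [0.0075, 0.021, 0],
    [0.0075, 0.021, 0]
  ],
  "twist": [
    [0, 0, 0.055],
    [0, 0, 0.111],
    [0, 0, 0.167],
    [0, 0, 0.222],
    [0, 0, 0.245],
    [0, 0, 0.245]
  ],
  "claw": [-1, -1, -1, -1, -1, -1]
}}

```text
time_s: 11.18
position: [0.5316, -0.227, 0.0813]
tcp_rot: [0.0, 0.916, -0.4, -0.0]
wrist_force: [0.5, 0.0, -0.7]
width: -0.0
gripper_force: 0.0
```

```bash
python3 -c "
from h import *; look('pics/w7.png')
c=cal('wrist')
for k in range(3,9):
    a=np.radians(106.1-30*k);print(k,(proj('wrist',[*(AX+.0445*np.array([np.cos(a),np.sin(a)])),.063],c)-[200,110])*2)
"
```

```text
t 11.175 pos [ 0.5316 -0.227   0.0813] yaw -47.2 axis-rel tool xy mm [ 32.5 -14.6] F [ 0.5  0.  -0.7] tilt [-0. -0. -1.]
wrist 0.58 dial deg 176.6 r 0.0409
side 0.56 dial deg 172.3 r 0.0328
top 0.55 dial deg 178.4 r 0.0452
top 0.23 dial deg 44.3 r 0.1265
[ 0.15776771  0.52788196  0.21574642  1.86473178 -0.15626598  0.76523026
 -1.93568967]
3 [143.72197773 325.98394398]
4 [198.63073136 268.41844295]
5 [281.41180437 243.30045506]
6 [366.17902869 259.85162367]
7 [426.05017701 311.91470198]
8 [444.96302116 381.62583418]
```

View pics/w7.png

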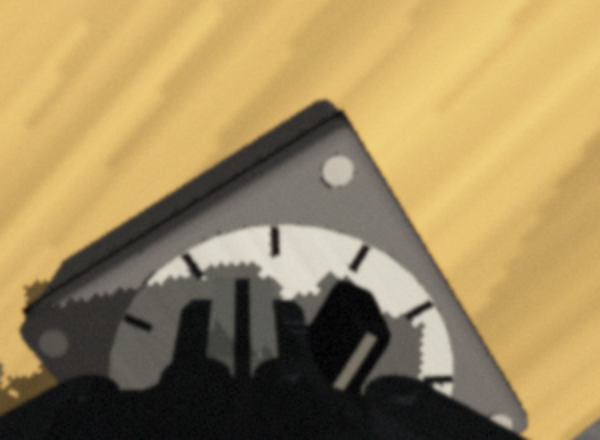

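The handle now rests on bar 6 (crop ≈360,258, which matches the projection of mark 6) with no contact force. I'll retreat and cross to the start button.

{"method": "servo_tool", "body": {
  "translation": [
    [0, -0.015, 0],
    [0, -0.03, 0],
    [0, -0.03, -0.13],
    [0, -0.03, -0.26],
    [0, -0.03, -0.4]
  ],
  "twist": [
    [0, 0, 0],
    [0, 0, 0],
    [0, 0, 0],
    [0, 0, 0],
    [0, 0, 0]
  ],
  "claw": [-1, -1, -1, -1, -1]
}}

```text
time_s: 12.1
position: [0.5382, -0.2204, 0.2024]
tcp_rot: [0.0, 0.917, -0.4, -0.0]
wrist_force: [1.4, -0.3, -0.3]
width: -0.0004
gripper_force: 0.0
```

{"method": "servo_tool", "body": {
  "translation": [
    [-0.13, -0.09, 0],
    [-0.26, -0.18, 0],
    [-0.39, -0.28, 0],
    [-0.52, -0.37, 0],
    [-0.63, -0.45, 0],
    [-0.63, -0.45, 0]
  ],
  "twist": [
    [0, 0, -0.2],
    [0, 0, -0.4],
    [0, 0, -0.6],
    [0, 0, -0.8],
    [0, 0, -1],
    [0, 0, -1]
  ],
  "claw": [-1, -1, -1, -1, -1, -1]
}}

```text
time_s: 12.85
position: [0.5084, 0.0136, 0.2015]
tcp_rot: [-0.001, 1.0, -0.015, 0.0]
wrist_force: [0.2, 0.0, 0.5]
width: -0.0003
gripper_force: 0.0
```

```bash
python3 -c "
from h import *; where()
for n in('side','top'):
    i=grab_frame(n)
    a=spotter.tip_of('dial_tip',n);
    for q in a[:1]:
        d=atz(n,q['point'],.095)[:2]-AX; print(n,q['p'],(106.1-np.degrees(np.arctan2(d[1],d[0])))%360)
"
```

```text
t 12.85 pos [0.5084 0.0136 0.2015] yaw -1.7 axis-rel tool xy mm [   2.8 -226.9] F [0.2 0.  0.5] tilt [ 0.     0.002 -1.   ]
side 0.53 165.440054900025
top 0.69 174.23892043490082
```

{"method": "servo_tool", "body": {
  "translation": [
    [-0.06, -0.18, 0],
    [-0.12, -0.36, 0],
    [-0.18, -0.55, 0],
    [-0.25, -0.74, 0],
    [-0.25, -0.74, 0],
    [-0.25, -0.74, 0]
  ],
  "twist": [
    [0, 0, 0],
    [0, 0, 0],
    [0, 0, 0],
    [0, 0, 0],
    [0, 0, 0],
    [0, 0, 0]
  ],
  "claw": [-1, -1, -1, -1, -1, -1]
}}

```text
time_s: 13.8
position: [0.4427, 0.2332, 0.2011]
tcp_rot: [0.0, 1.0, -0.02, 0.0]
wrist_force: [-0.0, 0.1, 0.8]
width: 0.0001
gripper_force: 0.0
```

```bash
python3 -c "
from h import *; where()
i=grab_frame('wrist');c=cal('wrist');cv2.imwrite('pics/w8.png',i)
for k,z in dict(start_top=.075,stop_top=.088).items():
    for q in spotter.tip_of(k,'wrist')[:2]: print(k,q['point'],q['p'],atz('wrist',q['point'],z,c))
print(proj('wrist',[.476,.236,.075],c),proj('wrist',[.5441,.2631,.088],c))
"
```

```text
t 13.8 pos [0.4427 0.2332 0.2011] yaw -2.2 axis-rel tool xy mm [ -73.5 -443.7] F [-0.   0.1  0.8] tilt [ 0.    -0.001 -1.   ]
start_top [314.4, 153.3] 0.69 [0.47861892 0.23425999 0.075     ]
stop_top [275.7, 72.6] 0.84 [0.54002417 0.25936084 0.088     ]
[312.42367108 156.5758273 ] [270.07332243  66.74693216]
```

View pics/w8.png

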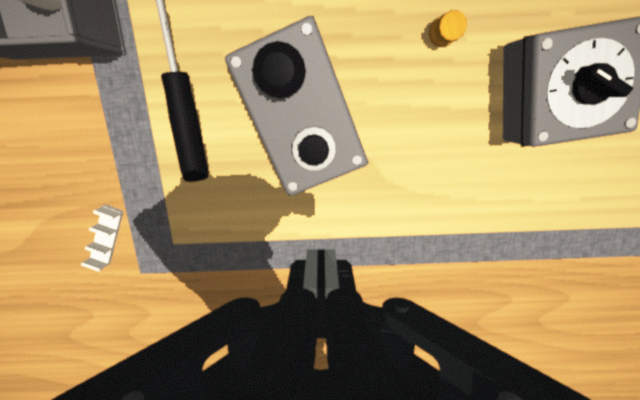

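The start button is the black cap in the white collar at (314,150), and the mushroom is at (279,70). I'll move above the start button.

{"method": "servo_tool", "body": {
  "translation": [
    [0.06, -0.005, 0],
    [0.124, -0.009, 0.1],
    [0.124, -0.009, 0.25],
    [0.124, -0.009, 0.38],
    [0.124, -0.009, 0.38],
    [0.124, -0.009, 0.38]
  ],
  "twist": [
    [0, 0, 0],
    [0, 0, 0],
    [0, 0, 0],
    [0, 0, 0],
    [0, 0, 0],
    [0, 0, 0]
  ],
  "claw": [-1, -1, -1, -1, -1, -1]
}}

```text
time_s: 14.7
position: [0.4808, 0.2356, 0.0884]
tcp_rot: [-0.0, 1.0, -0.019, 0.001]
wrist_force: [-0.2, 0.4, 0.7]
width: 0.0
gripper_force: 0.0
```

{"method": "servo_tool", "body": {
  "translation": [
    [0, 0, 0.015],
    [0, 0, 0.03],
    [0, 0, 0.04],
    [0, 0, 0.05],
    [0, 0, 0.06],
    [0, 0, 0.067],
    [0, 0, 0.067]
  ],
  "twist": [
    [0, 0, 0],
    [0, 0, 0],
    [0, 0, 0],
    [0, 0, 0],
    [0, 0, 0],
    [0, 0, 0],
    [0, 0, 0]
  ],
  "claw": [-1, -1, -1, -1, -1, -1, -1]
}}

```text
time_s: 15.58
position: [0.4796, 0.2357, 0.0688]
tcp_rot: [-0.0, 1.0, -0.019, 0.0]
wrist_force: [-4.7, -3.5, 24.8]
width: 0.0001
gripper_force: 12.1
```

{"method": "servo_tool", "body": {
  "translation": [
    [0, 0, -0.04],
    [0, 0, -0.1],
    [0, 0, -0.25],
    [0, 0, -0.4],
    [0, 0, -0.5],
    [0, 0, -0.5],
    [0, 0, -0.5],
    [0, 0, -0.5]
  ],
  "twist": [
    [0, 0, 0],
    [0, 0, 0],
    [0, 0, 0],
    [0, 0, 0],
    [0, 0, 0],
    [0, 0, 0],
    [0, 0, 0],
    [0, 0, 0]
  ],
  "claw": [-1, -1, -1, -1, -1, -1, -1, -1]
}}

```text
time_s: 16.58
position: [0.4788, 0.2351, 0.216]
tcp_rot: [0.001, 1.0, -0.019, -0.001]
wrist_force: [0.4, -0.4, -0.1]
width: -0.0004
gripper_force: 0.0
```

```bash
python3 -c "
from h import *; where()
for n in('wrist','top','side'):
    i=grab_frame(n); c=cal(n)
    if n=='top': cv2.imwrite('pics/t9.png',cv2.resize(i[205:285,220:520],None,fx=2.6,fy=2.6,interpolation=cv2.INTER_CUBIC))
    for q in spotter.tip_of('dial_tip',n)[:1]:
        d=atz(n,q['point'],.095,c)[:2]-AX; print(n,q['p'],(106.1-np.degrees(np.arctan2(d[1],d[0])))%360,np.linalg.norm(d))
"
```

```text
t 16.575 pos [0.4788 0.2351 0.216 ] yaw -2.2 axis-rel tool xy mm [ -36.9 -447.2] F [ 0.4 -0.4 -0.1] tilt [-0.002 -0.001 -1.   ]
wrist 0.55 27.175920634222805 0.3621050778381889
top 0.78 178.17584122402874 0.037699743749421796
side 0.72 179.2723674003576 0.04400339948048685
```

View pics/t9.png

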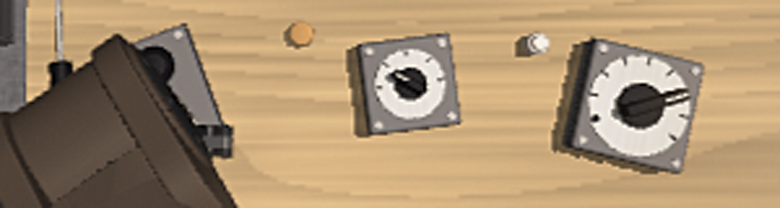

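The top view shows the handle (tip 688,96) pointing directly away from the dot (597,118), which is bar 6. The other things look undisturbed and the arm is clear, so I'll hand in.

```bash
python3 -c "from h import *; print(ticket.hand_in())"
```

```text
the job is handed in; nothing more can be done
None
```

I pushed the large selector click by click from the off dot to the sixth bar, then pressed the start button fully down and released it, and handed the job in at about 17 s; the press peaked at about 25 N, firmer than I intended, and I saw nothing else disturbed.

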